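# Gauge a roller core in the tapered slot and mark the reading

## Task

Take the roller core from the rack cradle nearer the tapered gauge (thick or thin, whichever lies there), stand it upright on the plate in the wide end of the slot, and slide it along towards the narrow end until it wedges between the two fences. Leave it standing there, then slide the cursor so that its pointer is level with the middle of the core. Leave the other core in its cradle.

Things in the scene. Friction and masses are not known exactly. Their poses are not given: they have to be found in the camera images.
- gauge: tapered gauge, fixed: plywood plate (x -50..280 mm, y -133..92, 12 thick) with two aluminium fences 30 mm high on it and an open slot between. Origin on the table under the straight fence's inner edge at the slot's wide end; z up, x along the slot from wide to narrow end (to the robot's right, within 13 deg), y across, away from the robot. Straight fence: y -34..0, inner face y = 0, ticks every 20 mm
- slot_wide (a point): middle of the slot's open wide end, on its floor (top of the plate, 12 mm above the table): gauge x = 0, y = 24 mm. The slot is 48 mm wide here, from y = 0 (straight fence) to y = 48 mm (slanting fence, 24 mm thick), and narrows evenly. Fence tops are 42 mm above the table
- slot_narrow (a point): middle of the slot's narrow end, on its floor: gauge x = 240 mm, y = 10 mm. The slot is 20 mm wide here, from y = 0 to y = 20 mm. The fences give a little: a core pushed with about 8 N comes to rest some 10 mm past the point where the width equals its diameter
- cursor (a joint): position (m) of the pointer cursor along its steel rail beside the straight fence; the pointer's tip is at gauge x = 0.015 m + this value. Range 0 to 0.20, grows towards the narrow end. Slides with about 1.5 N friction and stays where left
- cursor_tip (a point): tip of the cursor's pointer, a thin steel finger lying just over the top of the straight fence, square to the slot; gauge y = -6 mm, 46.5 mm above the table. Axes parallel to the gauge's
- cursor_grip (a point): where to pinch the cursor: on its upright steel tab, 22 mm along the rail by 24 mm across, top at 90 mm above the table; this point is 72 mm above the table, on the tab's axis, gauge y = -90 mm. A dark saddle 46 x 32 mm with its top 44 mm above the table lies under the tab
- rack: grey sheet-steel rack, fixed to the table, with two V-shaped cradles side by side. Base 150 x 210 mm; origin on the table under its centre, z up, x away from the robot, y left. Cradles at y = -50 mm (the one nearer the gauge) and y = +50 mm. Each holds a core leaning 35 degrees from vertical, its top end towards -x, its foot on a stop plate; the core's upper 58 mm stand free of the V
- core_thick_mid (a point): the thicker one of two plain aluminium roller cores: solid round rod, diameter 36 mm, length 140 mm, flat ends, both ends alike, loose. This point is its middle (on the axis, 70 mm from either end); z along the axis, towards the raised end while in the rack
- core_thin_mid (a point): the thinner one of two plain aluminium roller cores: solid round rod, diameter 27 mm, length 140 mm, flat ends, both ends alike, loose. This point is its middle (on the axis, 70 mm from either end); z along the axis, towards the raised end while in the rack
- core_thick: the thicker core; origin beside the rod, level with its foot end, 25.5 mm off the axis: the axis is at x = +25.5 mm, y = 0, and the rod runs from z = 0 to 140 mm along it
- core_thin: the thinner core; origin beside the rod, level with its foot end, 19.1 mm off the axis: the axis is at x = +19.1 mm, y = 0, and the rod runs from z = 0 to 140 mm along it

How it is judged:
By the outcome, as a careful person would: the job done as asked, in the order asked, and still so for the second after the job is handed in, with the robot touching nothing.
It also fails if it takes over 61 s, if anything falls off the work surface, if the arm or the gripper's body presses on something with over 40 N, if the wrist force passes 120 N, or if a joint passes its speed limit or range.

## Robot

A 6-joint arm with a two-finger parallel gripper is mounted at the origin on the work surface. World frame = base frame: x ahead of the robot, y to its left, z up, the work surface at z = 0. Lengths are in mm, angles in rad, forces in N, time in s.
With the tool pointing down it reaches from about 350 to 925 mm from the base axis. Payload 6.4 kg.
Tool frame: the origin (TCP) lies midway between the tips of the shut fingers; the grasp point (between the pads) lies 19 mm behind it (r.grip_depth is the distance from the TCP to the grasp point, in mm); z points along the fingers, y is the line along which they close (so a half turn about z gives the same grasp; the last joint's range is limited). The gripper opens to 94 mm and grips with 3 to 60 N. Pads are 16 mm wide; open, the fingers measure 119 mm over their backs; the gripper's body (75 mm by 177 mm) begins 78 mm behind the grasp point.
Start: joints at [-1.469, 0.245, 1.558, -0, 1.339, -0.174], TCP at [177.01, -625.445, 205.455] pointing down, gripper open.
Joint ranges: [-3.13, 3.13], [-1.02, 2.26], [0.13, 2.54], [-0.95, 4.09], [0.21, 2.88], [-2.74, 2.74]. Speed limits (rad/s): [2.57, 2.57, 3.14, 3.14, 3.14, 3.14].

## Interface

Orientations are given as a unit quaternion [w, x, y, z].
In Python, from station import sensors, vision, ticket, spotter, r gives the robot as it stands.
- The arm moves only by the tool arm_command, never from a script. Its argument "steps" is a list that holds one entry, the list of rows, each a list of 6 numbers: the shift along the world's x, y, z in m, then the turn, a rotation vector about the world's x, y, z in degrees. A call has 1 to 12 rows; each row shifts and turns the commanded pose from where the row before left it; what a row does not reach is not made up. A row lasts 1/8 s, in which the tool goes at most 62.5 mm and 10.7 degrees, less where a joint would pass 70% of its speed; a pose out of reach is approached as far as the arm can. A call with a gripper value outside its range is refused whole. "jaw" is the finger opening in m, from 0 to 0.094, set as the call begins (left out, the last holds). The fingers move at their own pace and stop on an object; "force" is the grip in N (left out, the last holds). Time passes only in rows, so rows that do not move let the fingers close. It gives the time, the measured TCP pose, the force, the opening and the grip force at its end, in the units of the state.
- sensors.get_state(): the state, without advancing time (a new reading comes with each control period).
- vision.read_camera(name): name is "scene" or "side" or "wrist"; returns the picture (384x512x3 uint8, red, green, blue); there is no depth.
- vision.camera_params(name): a dict with "intrinsics" (3x3 intrinsics, pixels), "dist" ([k1, k2, p1, p2, k3] as OpenCV has them; the pictures are not rectified), "rvec" (rotation vector, rad) and "tvec" (3), from world to camera coordinates, as OpenCV has them. Camera axes: x right, y down, z forward; pixel columns grow to the right and rows downward; lengths in mm; the calibration is good to about 2 mm. A picture is of the moment at which its call begins: read the wrist's pose just before it. camera_params takes no time and is no camera call; for the wrist camera it gives the pose at the moment of the call.
- ticket.finish_job(): hands the job in; it is judged then, once.
Trained networks look in the newest picture that a camera, given by its name, has taken for a name from the list of things; names that differ only in an ending like _2 or _b are one class to them, and where a whole thing is asked for, a point or a joint stands for the part that bears it (a point fixed in the world has none). Each returns a list of dicts, best first, with "p" (0 to 1); they miss things now and then, are a little off and sometimes report something else, mostly with a low value. They report only what shows in the picture. A call takes as long as a camera call.
- spotter.silhouettes(camera, query): "pixels" (384x512 bool, what is visible of it) and "extent" ([centre column, centre row, width, height] in pixels, round what is visible of it).
- spotter.place_of(camera, query): "centre" ([column, row] in pixels: a listed point, or the origin of a listed thing).
The state is a dict: "t": time; "joint_positions": joint angles; "qd": joint speeds; "tau": joint torques, N m; "tool_pos": TCP position; "ee_rot": TCP orientation; "ft_force": force on the tool from outside, world axes, zero at the start; "moment": the same for the moment, N m; "gripper_width": opening from 0.0 (shut) to 1.0 (fully open); "grip_force": force on a finger pad.
Only numpy, scipy, OpenCV 4.12 (cv2) and the standard library are available. Lean on these libraries where they do the work, as an engineer would, in place of code of your own. Each camera call takes 0.05 s, during which the arm holds its last target. There are 200 camera calls.

## Working session

There is one attempt and no reset: what is moved stays moved. The work goes in short steps, Python scripts to look and compute and a tool call to move; the robot and the scene stay as the last step left them, time stands still between calls to the robot, and variables do not carry over. Pictures are saved under pics/ and viewed, at most 11 in all, crops included, and the job is handed in when it is done.

Besides the shell and the picture viewer there is one more tool, called after "Call:" by a JSON object that holds its "op" and its "data", one argument or row to a line. arm_command: Moves the arm, as the interface text tells. Its arguments: {"type":"object","properties":{"steps":{"type":"array","items":{"type":"array","items":{"type":"array","items":{"type":"number"}}}},"jaw":{"type":"number"},"force":{"type":"number"}},"required":["steps"]}

```bash
mkdir -p pics
cat > h.py <<'E'
import numpy as np, cv2
from station import sensors, vision, ticket, spotter, r
from scipy.spatial.transform import Rotation as R
def cam(n):
    p=vision.camera_params(n); return [np.array(p[k],float) for k in("intrinsics","dist","rvec","tvec")]
def ray(n,px,c=None):
    K,d,rv,t=c or cam(n); Rm=cv2.Rodrigues(rv)[0]
    u=cv2.undistortPoints(np.array([[px]],float),K,d)[0,0]
    v=Rm.T@np.array([u[0],u[1],1]); return -Rm.T@t.ravel(), v/np.linalg.norm(v)
def onz(n,px,z,c=None):
    o,v=ray(n,px,c); return o+v*(z-o[2])/v[2]
def tri(rays):
    A=sum(np.eye(3)-np.outer(v,v) for o,v in rays); b=sum((np.eye(3)-np.outer(v,v))@o for o,v in rays)
    return np.linalg.solve(A,b)
def proj(n,P,c=None):
    K,d,rv,t=c or cam(n); return cv2.projectPoints(np.array(P,float).reshape(-1,1,3),rv,t,K,d)[0][:,0]
def save(n,img): cv2.imwrite("pics/"+n,img[:,:,::-1])
E
python3 - <<'E'
from h import *
np.set_printoptions(precision=1,suppress=True)
ims=[]
for n in("scene","side","wrist"):
    im=vision.read_camera(n); ims.append(im); c=cam(n); print(n,"cam at",ray(n,(256,192),c))
    for q in("gauge","slot_wide","slot_narrow","cursor_tip","cursor_grip","rack","core_thick_mid","core_thin_mid","core_thick","core_thin"):
        o=spotter.place_of(n,q)
        print(n,q,[(np.array(x["centre"]).round(1).tolist(),round(x["p"],2)) for x in o[:2]])
save("a.png",cv2.resize(np.hstack(ims[:2]),(800,300),interpolation=cv2.INTER_AREA)); save("w.png",ims[2])
E
```

```text
scene cam at (array([1177.8,  611.6,  618.7]), array([-0.6, -0.6, -0.5]))
scene gauge [([219.6, 211.2], 0.79)]
scene slot_wide [([215.6, 210.7], 0.58)]
scene slot_narrow [([157.9, 186.2], 0.84), ([329.8, 262.6], 0.5)]
scene cursor_tip [([208.9, 189.0], 0.52), ([157.9, 182.1], 0.52)]
scene cursor_grip [([223.1, 169.7], 0.56)]
scene rack [([310.3, 274.0], 0.97), ([291.9, 228.4], 0.38)]
scene core_thick_mid [([333.6, 233.3], 0.95)]
scene core_thin_mid [([289.6, 228.8], 0.8)]
scene core_thick [([332.0, 264.2], 0.74)]
scene core_thin []
side cam at (array([ 85. , 706.1, 944.1]), array([ 0.4, -0.6, -0.7]))
side gauge [([269.4, 191.1], 0.87)]
side slot_wide [([260.4, 185.2], 0.9)]
side slot_narrow [([301.1, 147.9], 0.67)]
side cursor_tip [([281.8, 171.5], 0.75)]
side cursor_grip [([307.8, 176.2], 0.87)]
side rack [([177.8, 265.4], 0.65), ([267.7, 195.1], 0.26)]
side core_thick_mid [([170.5, 257.7], 0.58)]
side core_thin_mid [([181.0, 223.4], 0.92)]
side core_thick [([167.4, 275.0], 0.62)]
side core_thin [([176.9, 242.4], 0.63), ([168.4, 275.2], 0.57)]
wrist cam at (array([ 257.6, -601.4,  384.6]), array([-0.3, -0.1, -1. ]))
wrist gauge []
wrist slot_wide []
wrist slot_narrow []
wrist cursor_tip []
wrist cursor_grip []
wrist rack []
wrist core_thick_mid []
wrist core_thin_mid []
wrist core_thick []
wrist core_thin []
```

View pics/a.png

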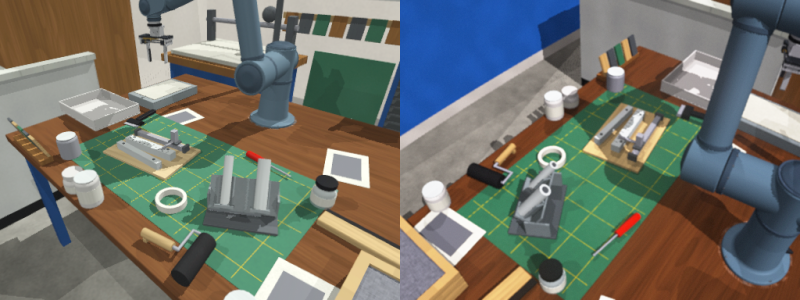

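The pictures show the gauge at scene (220,205) / side (270,190). The rack is at scene (310,270) / side (178,260), with two cores. The thin one, scene (290,229), is nearer the gauge.

Run:
```python
from h import *
np.set_printoptions(precision=1,suppress=True)
cs,cd=cam("scene"),cam("side")
D=dict(gauge=((219.6,211.2),(269.4,191.1)),slot_wide=((215.6,210.7),(260.4,185.2)),slot_narrow=((157.9,186.2),(301.1,147.9)),tip=((208.9,189.),(281.8,171.5)),grip=((223.1,169.7),(307.8,176.2)),rack=((310.3,274),(177.8,265.4)),thick=((333.6,233.3),(170.5,257.7)),thin=((289.6,228.8),(181,223.4)))
for k,(a,b) in D.items():
    P=tri([ray("scene",a,cs),ray("side",b,cd)]); print(k,P,"resid",proj("scene",P,cs)[0]-a,proj("side",P,cd)[0]-b)
print(sensors.get_state()["t"], sensors.get_state()["ee_rot"])
c=cam("wrist");print(cv2.Rodrigues(c[2])[0], c[0])
```

```text
gauge [600.8 -82.2   3.8] resid [-1.8 -2.2] [-1.   2.7]
slot_wide [625.  -70.5  23.1] resid [-1.7 -2.1] [-0.9  2.5]
slot_narrow [ 641.9 -326.5    1.5] resid [0.7 0.8] [ 0.2 -1. ]
tip [ 592.  -130.7   54.6] resid [-1.1 -1.4] [-0.5  1.7]
grip [ 513.4 -145.4   77.3] resid [0.1 0.2] [ 0.1 -0.2]
rack [634.5 270.3   0.9] resid [-1.7 -1.7] [-1.1  1.8]
thick [599.9 307.  113. ] resid [1.3 1.2] [ 0.9 -1.5]
thin [649.9 220.6 113.4] resid [0. 0.] [ 0. -0.]
1.65 [ 0.   1.   0.1 -0. ]
[[ 0.3 -1.  -0. ]
 [-0.9 -0.3  0.3]
 [-0.3 -0.1 -1. ]] [[271.1   0.  258.3]
 [  0.  271.1 192.5]
 [  0.    0.    1. ]]
```

Call:
{"op": "arm_command", "data": {
  "steps": [
    [[0.04, 0.042, 0.01, 0, 0, 0], [0.04, 0.042, 0.01, 0, 0, 0], [0.04, 0.042, 0.01, 0, 0, 0], [0.04, 0.042, 0.01, 0, 0, 0], [0.04, 0.042, 0.01, 0, 0, 0], [0.04, 0.042, 0.01, 0, 0, 0], [0.04, 0.042, 0.01, 0, 0, 0], [0.04, 0.042, 0.01, 0, 0, 0], [0.04, 0.042, 0.01, 0, 0, 0], [0.04, 0.042, 0.01, 0, 0, 0], [0.02, 0.02, 0, 0, 0, 0]]
  ],
  "jaw": 0.094
}}

```text
t: 3.02
tool_pos: [598.9, -183.2, 306.6]
ee_rot: [0.0, 0.99, 0.139, 0.001]
ft_force: [0.1, -0.6, -0.5]
gripper_width: 1.003
grip_force: 0.0
```

Run:
```python
from h import *
np.set_printoptions(precision=2,suppress=True)
s=sensors.get_state(); print(s["t"],s["tool_pos"],s["ee_rot"])
c=cam("wrist"); im=vision.read_camera("wrist"); save("g1.png",im); np.save("g1.npy",im); import pickle; pickle.dump(c,open("g1.pkl","wb"))
for q,z in(("gauge",0),("slot_wide",12),("slot_narrow",12),("cursor_tip",46.5),("cursor_grip",72)):
    for x in spotter.place_of("wrist",q)[:2]: print(q,x["centre"],x["p"],onz("wrist",x["centre"],z,c))
```

```text
3.025 [ 598.9  -183.21  306.63] [0.   0.99 0.14 0.  ]
gauge [204.3, 146.2] 0.9 [598.43 -81.7    0.  ]
slot_wide [208.6, 130.2] 0.86 [629.04 -84.61  12.  ]
slot_narrow [341.7, 158.7] 0.93 [ 645.76 -321.46   12.  ]
cursor_tip [227.6, 153.5] 0.82 [ 604.98 -128.18   46.5 ]
cursor_grip [222.5, 207.3] 0.75 [ 522.52 -143.3    72.  ]
```

View pics/g1.png

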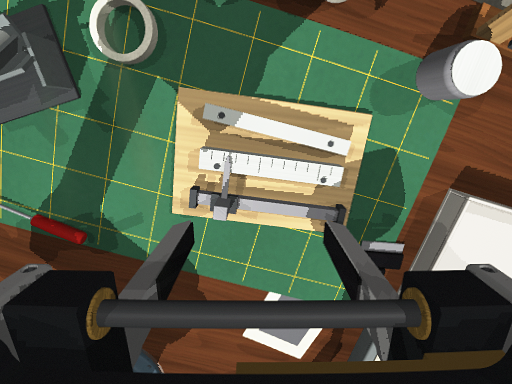

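The wrist picture shows the plate with corners at about (179,87), (372,113) and (172,213). The straight fence's inner edge runs from (201,148) to (343,166), and the cursor is near (222,207), with its pointer tip at (228,153).

Run:
```python
from h import *
import pickle
from scipy.optimize import least_squares
im=np.load("g1.npy"); c=pickle.load(open("g1.pkl","rb"))
G=np.array([[-50,92,12],[280,92,12],[-50,-133,12],[0,0,42],[0,24,12],[240,10,12],[0,0,0]],float)
px=np.array([[179,87],[372,113],[172,213],[201,148],[208.6,130.2],[341.7,158.7],[204.3,146.2]])
def w(p,P): return P@R.from_euler("z",p[2]).as_matrix().T+[p[0],p[1],0]
f=least_squares(lambda p:(proj("wrist",w(p,G),c)-px).ravel(),[600,-82,-1.5],loss="soft_l1",x_scale=[1,1,.01])
print(f.x,np.degrees(f.x[2])+90); print(f.fun.reshape(-1,2).round(1))
big=cv2.resize(im[70:250,150:400],None,fx=3.2,fy=3.2,interpolation=cv2.INTER_CUBIC)
L=[[(-50,92,12),(280,92,12),(280,-133,12),(-50,-133,12),(-50,92,12)],[(0,0,42),(240,0,42)],[(0,48,42),(240,20,42)],[(0,-34,42),(240,-34,42)]]
for l in L:
    q=((proj("wrist",w(f.x,np.array(l,float)),c)-[150,70]+.5)*3.2).astype(np.int32); cv2.polylines(big,[q],False,(255,0,0),1)
save("g1o.png",big)
```

```text
[601.05170898 -83.62874923  -1.4231307 ] 8.460617439604505
[[-0.3 -0.6]
 [ 1.8  0.7]
 [ 0.5  0.4]
 [-0.1 -0. ]
 [-3.1  1.7]
 [-0.9 -0.6]
 [ 1.4 -1.1]]
```

View pics/g1o.png

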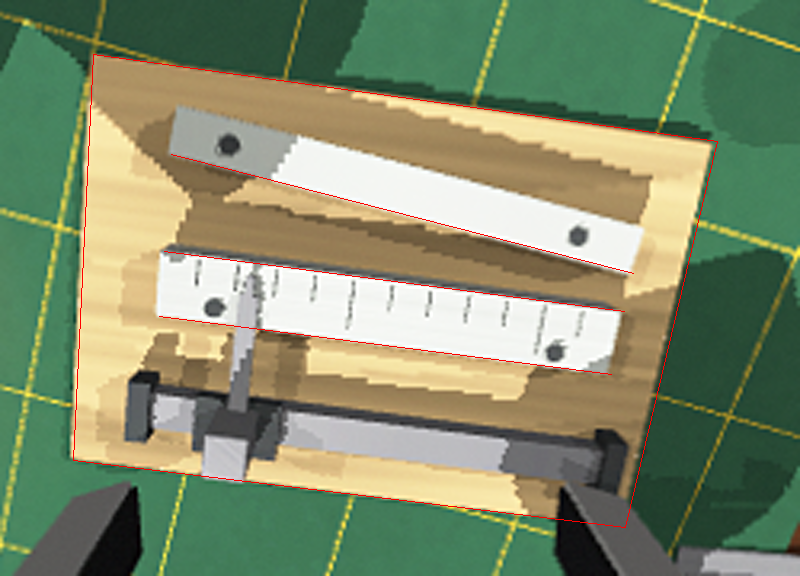

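Call:
{"op": "arm_command", "data": {
  "steps": [
    [[0, 0.06, 0.01, 0, 0, 5], [0, 0.06, 0.01, 0, 0, 5], [0, 0.06, 0.01, 0, 0, 5], [0, 0.06, 0, 0, 0, 5], [0, 0.06, 0, 0, 0, 5], [0, 0.05, 0, 0, 0, 5], [0, 0, 0, 0, 0, 0]]
  ]
}}

```text
t: 4.2
tool_pos: [596.5, 166.1, 335.4]
ee_rot: [-0.0, 0.921, 0.39, -0.0]
ft_force: [0.0, -0.1, -0.7]
gripper_width: 1.003
grip_force: 0.0
```

Run:
```python
from h import *
np.set_printoptions(precision=2,suppress=True)
s=sensors.get_state(); print(s["t"],s["tool_pos"],s["ee_rot"])
c=cam("wrist"); im=vision.read_camera("wrist"); save("r1.png",im); np.save("r1.npy",im); import pickle; pickle.dump(c,open("r1.pkl","wb"))
for q,z in(("rack",0),("core_thin_mid",113),("core_thick_mid",113),("core_thin",50),("core_thick",50)):
    for x in spotter.place_of("wrist",q)[:2]: print(q,x["centre"],x["p"],onz("wrist",x["centre"],z,c))
```

```text
4.2 [596.47 166.11 335.4 ] [-0.    0.92  0.39 -0.  ]
rack [234.9, 101.2] 0.58 [638.51 271.76   0.  ]
core_thin_mid [256.4, 120.4] 0.67 [645.55 221.94 113.  ]
core_thick_mid [193.4, 96.4] 0.65 [604.85 307.37 113.  ]
core_thin [261.7, 105.1] 0.89 [667.29 232.57  50.  ]
core_thick [203.6, 86.3] 0.6 [620.27 318.91  50.  ]
```

View pics/r1.png

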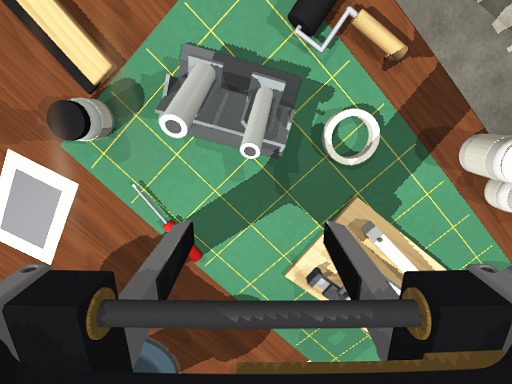

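```bash
cat >> h.py <<'E'
def coreT(yaw):
    a=np.array([-np.sin(np.radians(35))*np.cos(yaw),-np.sin(np.radians(35))*np.sin(yaw),np.cos(np.radians(35))])
    y=np.array([np.sin(yaw),-np.cos(yaw),0]); z=-a; return a,np.column_stack([np.cross(y,z),y,z])
E
cat > fit.py <<'E'
from h import *
import pickle
from scipy.optimize import least_squares
np.set_printoptions(precision=2,suppress=True)
cw=pickle.load(open("r1.pkl","rb")); cs,cd=cam("scene"),cam("side")
obs=[("w",cw,"thin",0,(256.4,120.4)),("w",cw,"thick",0,(193.4,96.4)),("w",cw,"thin",70,(250.5,151)),("w",cw,"thick",70,(174,125)),
("s",cs,"thin",0,(289.6,228.8)),("s",cs,"thick",0,(333.6,233.3)),("d",cd,"thin",0,(181,223.4)),("d",cd,"thick",0,(170.5,257.7))]
def pts(p,k,s):
    a,_=coreT(p[3]); y=np.array([-np.sin(p[3]),np.cos(p[3]),0]); m=p[:3]+(0 if k=="thin" else 1)*100*y
    if k=="thick": m=m+np.array([0,0,p[4]])
    return m+s*a
fun=lambda p:np.ravel([proj(n,pts(p,k,s),c)[0]-q for n,c,k,s,q in obs])
f=least_squares(fun,[648,221,113,.5,0],loss="soft_l1",x_scale=[1,1,1,.02,1])
print(f.x,np.degrees(f.x[3])); print(f.fun.reshape(-1,2))
a,T=coreT(f.x[3]); st=sensors.get_state(); q=st["ee_rot"]
cur=R.from_quat([q[1],q[2],q[3],q[0]])
print("axis",a,"pre",f.x[:3]+141*a,"grasp",f.x[:3]+21*a,"delta pre",f.x[:3]+141*a-st["tool_pos"],"rotvec",np.degrees((R.from_matrix(T)*cur.inv()).as_rotvec()))
E
python3 fit.py
```

```text
[649.74 219.56 112.53   0.48  -2.8 ] 27.29134670947218
[[ 3.25 -0.87]
 [-0.47  0.08]
 [-0.84  0.46]
 [-0.01  0.79]
 [-0.31  0.11]
 [ 0.74  3.52]
 [ 0.42 -0.03]
 [-0.67 -1.08]]
axis [-0.51 -0.26  0.82] pre [577.87 182.48 228.03] grasp [639.03 214.04 129.73] delta pre [ -19.35   19.58 -107.45] rotvec [ 20.9  -28.26 -17.78]
```

The picture shows the thin core's top end at (251,151), with the thick core's at (174,125). The fit agrees with the images to about 1 px, so I'm going to the pre-grasp.

Call:
{"op": "arm_command", "data": {
  "steps": [
    [[-0.004, 0.004, -0.018, 3.5, -4.7, -3], [-0.004, 0.004, -0.018, 3.5, -4.7, -3], [-0.003, 0.003, -0.018, 3.5, -4.7, -3], [-0.003, 0.003, -0.018, 3.5, -4.7, -3], [-0.003, 0.003, -0.018, 3.5, -4.7, -3], [-0.002, 0.003, -0.017, 3.5, -4.8, -2.8], [0, 0, 0, 0, 0, 0], [0, 0, 0, 0, 0, 0]]
  ]
}}

```text
t: 5.5
tool_pos: [579.3, 183.9, 230.4]
ee_rot: [-0.071, 0.926, 0.226, 0.294]
ft_force: [0.8, -0.3, 0.9]
gripper_width: 1.001
grip_force: 0.0
```

Run:
```python
from h import *
np.set_printoptions(precision=2,suppress=True)
s=sensors.get_state(); print(s["t"],s["tool_pos"],s["ee_rot"],s["joint_positions"])
c=cam("wrist"); im=vision.read_camera("wrist"); import pickle; pickle.dump(c,open("r2.pkl","wb"))
m=np.array([649.74,219.56,112.53]); a,T=coreT(.4763)
L=[m+k*a for k in (-70,0,70)]; print("pred",proj("wrist",L,c))
for q in("core_thin_mid","core_thin"): print(q,[(x["centre"],x["p"]) for x in spotter.place_of("wrist",q)[:2]])
q=s["ee_rot"];print("rot err",np.degrees((R.from_matrix(T)*R.from_quat([q[1],q[2],q[3],q[0]]).inv()).as_rotvec()),"dgrasp",m+21*a-s["tool_pos"])
o=im.copy()
for th in (0,):
    e1=T[:,0];e2=T[:,1]
    for k in(0,70):
        ring=[m+k*a+13.5*(np.cos(t)*e1+np.sin(t)*e2) for t in np.linspace(0,6.28,40)]
        cv2.polylines(o,[np.round(proj("wrist",ring,c)*16).astype(np.int32)],True,(255,0,0),1,cv2.LINE_AA,4)
save("r2.png",o)
```

```text
5.5 [579.33 183.94 230.41] [-0.07  0.93  0.23  0.29] [-0.01 -0.22  2.08  0.4   0.77  0.87]
pred [[259.69 174.7 ]
 [259.89 187.09]
 [260.2  205.78]]
core_thin_mid [([257.9, 188.6], 0.6)]
core_thin [([257.4, 192.3], 0.89)]
rot err [-0.04  0.18 -0.13] dgrasp [  59.7    30.1  -100.67]
```

View pics/r2.png

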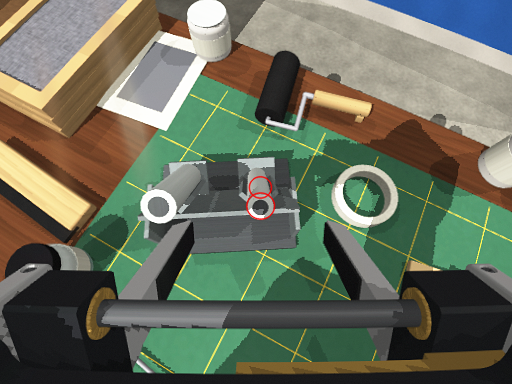

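The predicted top ring lies on the core's end at (260,206), between the fingers. Advancing.

Call:
{"op": "arm_command", "data": {
  "steps": [
    [[0.01, 0.005, -0.0168, 0, 0, 0], [0.01, 0.005, -0.0168, 0, 0, 0], [0.01, 0.005, -0.0168, 0, 0, 0], [0.01, 0.005, -0.0168, 0, 0, 0], [0.01, 0.005, -0.0168, 0, 0, 0], [0.0097, 0.0051, -0.0168, 0, 0, 0], [0, 0, 0, 0, 0, 0], [0, 0, 0, 0, 0, 0]]
  ],
  "jaw": 0.075
}}

```text
t: 6.65
tool_pos: [638.4, 214.7, 128.8]
ee_rot: [-0.072, 0.926, 0.226, 0.293]
ft_force: [-0.5, 0.2, -0.4]
gripper_width: 0.8
grip_force: 0.0
```

Call:
{"op": "arm_command", "data": {
  "steps": [
    [[0, 0, 0, 0, 0, 0], [0, 0, 0, 0, 0, 0], [0, 0, 0, 0, 0, 0], [0, 0, 0, 0, 0, 0], [0, 0, 0, 0, 0, 0], [0, 0, 0, 0, 0, 0]]
  ],
  "jaw": 0,
  "force": 25
}}

```text
t: 7.4
tool_pos: [637.8, 214.8, 127.9]
ee_rot: [-0.072, 0.926, 0.226, 0.293]
ft_force: [-0.5, -1.4, 0.4]
gripper_width: 0.284
grip_force: 24.9
```

Call:
{"op": "arm_command", "data": {
  "steps": [
    [[-0.006, -0.003, 0.0095, 0, 0, 0], [-0.0102, -0.0053, 0.0164, 0, 0, 0], [-0.0153, -0.008, 0.0246, 0, 0, 0], [-0.0153, -0.008, 0.0246, 0, 0, 0], [-0.0153, -0.008, 0.0246, 0, 0, 0], [0, 0, 0.01, 0, 0, 0], [0, 0, 0, 0, 0, 0]]
  ],
  "force": 40
}}

```text
t: 8.28
tool_pos: [575.9, 182.4, 237.8]
ee_rot: [-0.072, 0.926, 0.226, 0.293]
ft_force: [-0.1, -0.8, -1.4]
gripper_width: 0.28
grip_force: 40.0
```

```bash
cat > place.py <<'E'
from h import *
import sys
np.set_printoptions(precision=2,suppress=True)
s=sensors.get_state(); q=s["ee_rot"]; cur=R.from_quat([q[1],q[2],q[3],q[0]])
th=np.radians(-81.54); gx=np.array([np.cos(th),np.sin(th),0]); gy=np.array([-gx[1],gx[0],0]); O=np.array([601.05,-83.63,0])
T=R.from_matrix(np.column_stack([gy,gx,[0,0,-1]]))
d=np.array(s["tool_pos"])-O
print("t",s["t"],"tcp",s["tool_pos"],"gauge xyz",d@gx,d@gy,d[2],"rv",np.degrees((T*cur.inv()).as_rotvec()),"w",s["gripper_width"]*94,"f",s["ft_force"],"fgauge",s["ft_force"]@gx,s["ft_force"]@gy,"gx",gx,"gy",gy)
if len(sys.argv)>1:
    g=np.array(eval(sys.argv[1]),float); print("delta",O+g[0]*gx+g[1]*gy+[0,0,g[2]]-s["tool_pos"])
E
python3 place.py "(5,23.7,200)"
```

```text
t 8.275 tcp [575.92 182.36 237.76] gauge xyz -266.78824965210447 14.272587188826362 237.76387706324417 rv [-10.88  33.57 -18.38] w 26.284584378981734 f [-0.12 -0.85 -1.42] fgauge 0.8199115728834628 -0.24811211968649244 gx [ 0.15 -0.99  0.  ] gy [0.99 0.15 0.  ]
delta [  49.31 -267.44  -37.76]
```

Call:
{"op": "arm_command", "data": {
  "steps": [
    [[0.0085, -0.03, 0, -1.8, 5.6, -3.06], [0.0085, -0.05, 0, -1.8, 5.6, -3.06], [0.0085, -0.05, 0, -1.8, 5.6, -3.06], [0.0085, -0.05, 0, -1.8, 5.6, -3.06], [0.0085, -0.05, -0.018, -1.8, 5.6, -3.06], [0.0083, -0.0473, -0.02, -1.88, 5.57, -3.08], [0, 0, 0, 0, 0, 0], [0, 0, 0, 0, 0, 0]]
  ]
}}

```text
t: 9.28
tool_pos: [626.2, -94.2, 197.9]
ee_rot: [-0.001, 0.997, 0.074, -0.001]
ft_force: [-0.3, 0.4, -1.7]
gripper_width: 0.282
grip_force: 40.0
```

```bash
python3 place.py "(15,23,130)"
cat > ov.py <<'E'
from h import *
import sys
# overlay the gauge model and expected core on scene+side; args: name, gauge x,y, foot z
n,x,y,z=sys.argv[1],*map(float,sys.argv[2:5])
th=np.radians(-81.54); M=lambda P:np.array(P,float)@R.from_euler("z",th).as_matrix().T+[601.05,-83.63,0]
out=[]
for cn in("scene","side"):
    im=vision.read_camera(cn); c=cam(cn); ctr=proj(cn,M([[90,10,60]]),c)[0]
    S=4; x0,y0=np.clip((ctr-[50,75]).astype(int),0,[412,234]); big=cv2.resize(im[y0:y0+150,x0:x0+100],None,fx=S,fy=S,interpolation=cv2.INTER_CUBIC)
    t=np.linspace(0,6.28,40)
    L=[[(0,0,42),(240,0,42)],[(0,48,42),(240,20,42)],[(-50,92,12),(280,92,12),(280,-133,12),(-50,-133,12),(-50,92,12)]]+[np.c_[x+13.5*np.cos(t),y+13.5*np.sin(t),0*t+h] for h in(z,z+140)]
    for l in L: cv2.polylines(big,[np.round(((proj(cn,M(l),c)-[x0,y0]+.5)*S-.5)*16).astype(np.int32)],False,(255,0,0),1,cv2.LINE_AA,4)
    out.append(big)
save(n,np.hstack(out))
E
python3 ov.py p1.png 15 23 106
```

```text
t 9.275 tcp [626.21 -94.24 197.89] gauge xyz 14.19382674435601 23.32541107518963 197.88693398060542 rv [-0.11 -0.11  0.  ] w 26.490260460168663 f [-0.27  0.37 -1.73] fgauge -0.4030266819465652 -0.21252045481851725 gx [ 0.15 -0.99  0.  ] gy [0.99 0.15 0.  ]
delta [ -0.2   -0.85 -67.89]
```

View pics/p1.png

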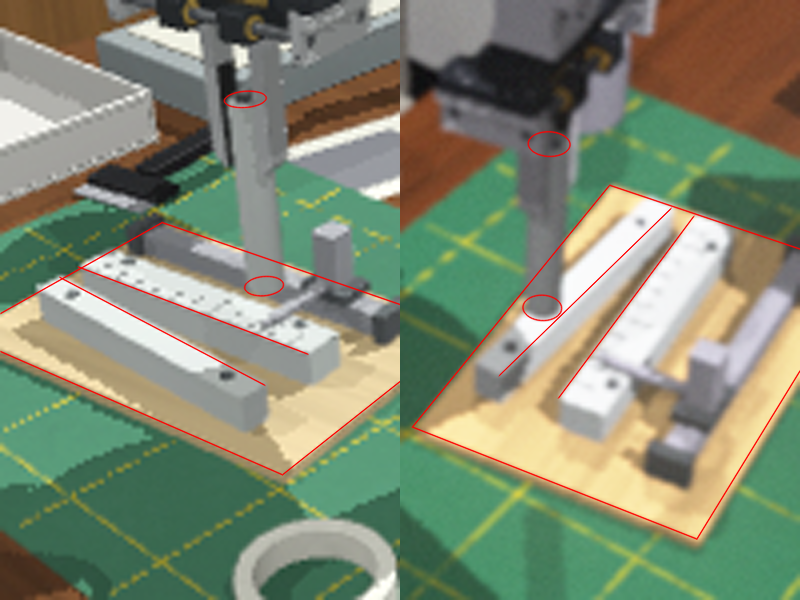

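Both views show the core upright, in line with the model rings, over the wide end and clear of fences and cursor. Lowering.

Call:
{"op": "arm_command", "data": {
  "steps": [
    [[0, 0, -0.02, 0, 0, 0], [0, 0, -0.025, 0, 0, 0], [0, 0, -0.02, 0, 0, 0], [0, 0, -0.012, 0, 0, 0], [0, 0, -0.009, 0, 0, 0], [0, 0, -0.002, 0, 0, 0], [0, 0, -0.002, 0, 0, 0], [0, 0, 0, 0, 0, 0]]
  ]
}}

```text
t: 10.38
tool_pos: [626.7, -95.1, 109.9]
ee_rot: [-0.0, 0.997, 0.073, 0.0]
ft_force: [-0.1, 0.6, -0.9]
gripper_width: 0.282
grip_force: 40.0
```

Call:
{"op": "arm_command", "data": {
  "steps": [
    [[0, 0, -0.002, 0, 0, 0], [0, 0, -0.002, 0, 0, 0], [0, 0, -0.001, 0, 0, 0], [0, 0, 0, 0, 0, 0]]
  ]
}}

```text
t: 10.88
tool_pos: [626.4, -94.9, 104.4]
ee_rot: [-0.0, 0.997, 0.073, -0.0]
ft_force: [0.5, -0.1, -0.4]
gripper_width: 0.281
grip_force: 40.0
```

Call:
{"op": "arm_command", "data": {
  "steps": [
    [[0, 0, -0.001, 0, 0, 0], [0, 0, -0.001, 0, 0, 0], [0, 0, -0.001, 0, 0, 0], [0, 0, 0, 0, 0, 0]]
  ]
}}

```text
t: 11.38
tool_pos: [627.1, -95.0, 104.3]
ee_rot: [-0.0, 0.997, 0.074, 0.0]
ft_force: [-5.1, 2.4, 12.5]
gripper_width: 0.28
grip_force: 40.0
```

The foot touches the plate. I'll release briefly so it seats flat, then regrip a bit lower with moderate force.

Call:
{"op": "arm_command", "data": {
  "steps": [
    [[0, 0, 0.002, 0, 0, 0], [0, 0, 0, 0, 0, 0], [0, 0, 0, 0, 0, 0], [0, 0, -0.01, 0, 0, 0], [0, 0, -0.01, 0, 0, 0], [0, 0, 0, 0, 0, 0]]
  ],
  "jaw": 0.036
}}

```text
t: 12.12
tool_pos: [625.3, -94.6, 81.5]
ee_rot: [-0.001, 0.997, 0.073, -0.002]
ft_force: [-0.1, 0.2, -0.6]
gripper_width: 0.386
grip_force: 0.0
```

Call:
{"op": "arm_command", "data": {
  "steps": [
    [[0, 0, 0, 0, 0, 0], [0, 0, 0, 0, 0, 0], [0, 0, 0, 0, 0, 0], [0, 0, 0, 0, 0, 0]]
  ],
  "jaw": 0,
  "force": 20
}}

```text
t: 12.62
tool_pos: [626.4, -94.9, 83.3]
ee_rot: [-0.0, 0.997, 0.073, -0.0]
ft_force: [-0.6, 0.1, -1.0]
gripper_width: 0.289
grip_force: 20.0
```

```bash
python3 place.py "(160,14.7,85)"; python3 ov.py p2.png 15 23.5 12
```

```text
t 12.625 tcp [626.36 -94.93  83.34] gauge xyz 14.903346553573096 23.374303812998004 83.33804823004462 rv [-0.03 -0.03  0.04] w 27.152229645219748 f [-0.58  0.12 -0.99] fgauge -0.2039106655800294 -0.5571582744081265 gx [ 0.15 -0.99  0.  ] gy [0.99 0.15 0.  ]
delta [  12.77 -144.79    1.66]
```

View pics/p2.png

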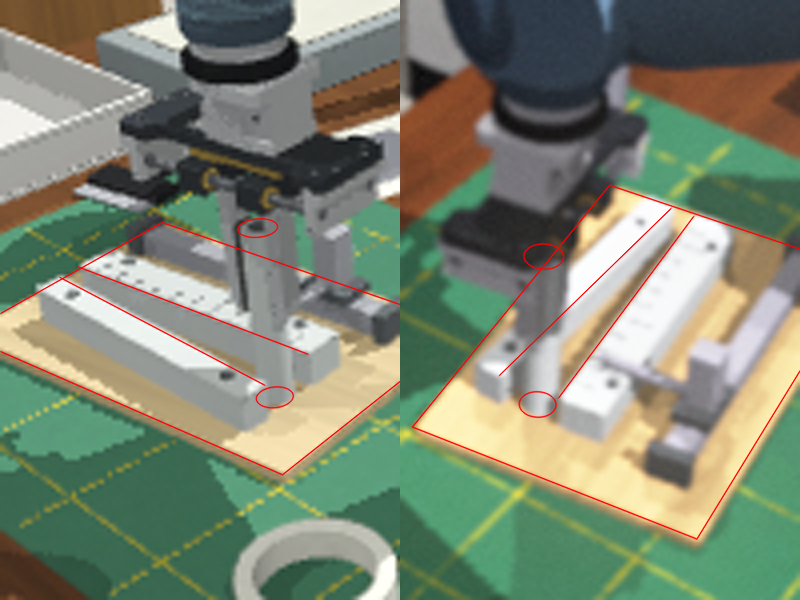

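The core stands upright between the fences at the wide end, with its foot at scene (275,397) and side (538,404). Now sliding along the slot's midline.

Call:
{"op": "arm_command", "data": {
  "steps": [
    [[0.0009, -0.01, 0, 0, 0, 0], [0.0013, -0.015, 0, 0, 0, 0], [0.0013, -0.015, 0, 0, 0, 0], [0.0013, -0.015, 0, 0, 0, 0], [0.0013, -0.015, 0, 0, 0, 0], [0.0013, -0.015, 0, 0, 0, 0], [0.0013, -0.015, 0, 0, 0, 0], [0.0009, -0.01, 0, 0, 0, 0], [0, 0, 0, 0, 0, 0]]
  ]
}}

```text
t: 13.85
tool_pos: [636.1, -205.9, 83.4]
ee_rot: [0.0, 0.997, 0.073, -0.0]
ft_force: [0.4, -0.8, -1.1]
gripper_width: 0.286
grip_force: 20.0
```

```bash
python3 place.py "(170,14.1,84)"
```

```text
t 13.85 tcp [ 636.11 -205.9    83.4 ] gauge xyz 126.10046057838044 16.686609047828917 83.39926780048728 rv [ 0.01 -0.01  0.08] w 26.852245964787432 f [ 0.41 -0.79 -1.11] fgauge 0.8406410749742597 0.29064552706535257 gx [ 0.15 -0.99  0.  ] gy [0.99 0.15 0.  ]
delta [  3.9 -43.8   0.6]
```

Call:
{"op": "arm_command", "data": {
  "steps": [
    [[0.0007, -0.008, 0, 0, 0, 0], [0.0007, -0.008, 0, 0, 0, 0], [0.0007, -0.008, 0, 0, 0, 0], [0.0005, -0.006, 0, 0, 0, 0], [0, 0, 0, 0, 0, 0]]
  ]
}}

```text
t: 14.48
tool_pos: [638.6, -235.8, 83.4]
ee_rot: [0.0, 0.997, 0.073, -0.0]
ft_force: [-0.1, -0.3, 0.1]
gripper_width: 0.284
grip_force: 20.0
```

```bash
python3 place.py
```

```text
t 14.475 tcp [ 638.64 -235.76   83.35] gauge xyz 156.0043824970208 14.798664596178307 83.35302938302664 rv [ 0.01 -0.01  0.07] w 26.741249662419783 f [-0.07 -0.29  0.12] fgauge 0.27253312258567086 -0.1106350285666441 gx [ 0.15 -0.99  0.  ] gy [0.99 0.15 0.  ]
```

Call:
{"op": "arm_command", "data": {
  "steps": [
    [[0.0004, -0.004, 0, 0, 0, 0], [0.0004, -0.004, 0, 0, 0, 0], [0.0004, -0.004, 0, 0, 0, 0], [0.0004, -0.004, 0, 0, 0, 0], [0, 0, 0, 0, 0, 0]]
  ]
}}

```text
t: 15.1
tool_pos: [640.3, -251.6, 83.3]
ee_rot: [0.0, 0.997, 0.073, -0.0]
ft_force: [0.7, -0.1, -0.9]
gripper_width: 0.287
grip_force: 20.0
```

```bash
python3 place.py
```

```text
t 15.1 tcp [ 640.25 -251.61   83.34] gauge xyz 171.91450603286873 14.061451383463256 83.33881809172637 rv [ 0.02 -0.01  0.05] w 26.954170476709848 f [ 0.71 -0.11 -0.93] fgauge 0.21759461799256216 0.6838800714149265 gx [ 0.15 -0.99  0.  ] gy [0.99 0.15 0.  ]
```

Call:
{"op": "arm_command", "data": {
  "steps": [
    [[0.0004, -0.004, 0, 0, 0, 0], [0.0004, -0.004, 0, 0, 0, 0], [0.0003, -0.002, 0, 0, 0, 0], [0.0003, -0.002, 0, 0, 0, 0], [0, 0, 0, 0, 0, 0]]
  ]
}}

```text
t: 15.72
tool_pos: [640.9, -260.4, 83.4]
ee_rot: [-0.003, 0.997, 0.073, -0.001]
ft_force: [-4.4, 9.4, 6.7]
gripper_width: 0.285
grip_force: 20.0
```

```bash
python3 place.py
```

```text
t 15.725 tcp [ 640.93 -260.37   83.39] gauge xyz 180.68057401896988 13.441592195669722 83.39129129297325 rv [-0.36 -0.19  0.05] w 26.752140551975643 f [-4.38  9.39  6.68] fgauge -9.92885872851354 -2.953063537253212 gx [ 0.15 -0.99  0.  ] gy [0.99 0.15 0.  ]
```

Call:
{"op": "arm_command", "data": {
  "steps": [
    [[0.0003, -0.002, 0, 0, 0, 0], [0.0003, -0.002, 0, 0, 0, 0], [0, 0, 0, 0, 0, 0], [0, 0, 0, 0, 0, 0]]
  ]
}}

```text
t: 16.23
tool_pos: [641.2, -261.9, 83.5]
ee_rot: [-0.006, 0.997, 0.073, -0.002]
ft_force: [-5.8, 15.1, 9.9]
gripper_width: 0.285
grip_force: 20.1
```

```bash
python3 place.py; python3 -c "
from h import *
print(sensors.get_state()['moment'])"
```

```text
t 16.225 tcp [ 641.24 -261.85   83.52] gauge xyz 182.1967519165713 13.52867500415265 83.5187233719008 rv [-0.64 -0.28  0.03] w 26.754951619237996 f [-5.83 15.09  9.89] fgauge -15.788813509211181 -3.549849506071218 gx [ 0.15 -0.99  0.  ] gy [0.99 0.15 0.  ]
[3.80864007 1.25406644 0.05563193]
```

Call:
{"op": "arm_command", "data": {
  "steps": [
    [[-0.0003, 0.002, 0, 0, 0, 0], [-0.0003, 0.002, 0, 0, 0, 0], [0, 0, 0, 0, 0, 0], [0, 0, 0, 0, 0, 0]]
  ],
  "jaw": 0.05
}}

```text
t: 16.73
tool_pos: [641.7, -263.4, 83.4]
ee_rot: [0.0, 0.997, 0.073, -0.0]
ft_force: [0.1, -0.3, 0.1]
gripper_width: 0.533
grip_force: 0.0
```

```bash
python3 place.py; python3 ov.py p3.png 185 13.5 12
```

```text
t 16.725 tcp [ 641.67 -263.42   83.35] gauge xyz 183.81340961071746 13.72876047128243 83.35394266848172 rv [ 0.   -0.01  0.06] w 50.07915638710686 f [ 0.13 -0.28  0.1 ] fgauge 0.295064428869949 0.08767270791492081 gx [ 0.15 -0.99  0.  ] gy [0.99 0.15 0.  ]
```

View pics/p3.png

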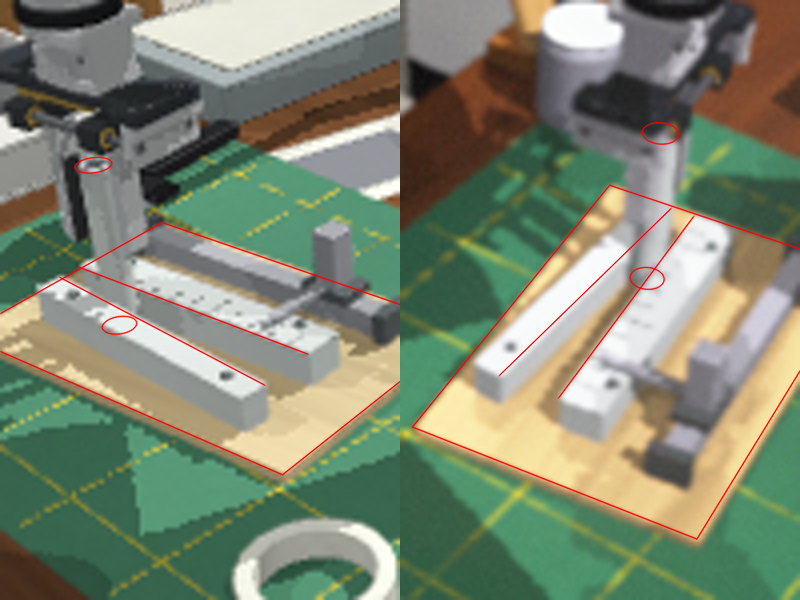

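The core stands upright alone in the slot at about gauge x 183. To wedge it properly, I'll push lower down with the trailing finger.

Call:
{"op": "arm_command", "data": {
  "steps": [
    [[0, 0, -0.012, 0, 0, 0], [0, 0, -0.011, 0, 0, 0], [0.0007, -0.005, 0, 0, 0, 0], [0.0006, -0.004, 0, 0, 0, 0], [0.0003, -0.002, 0, 0, 0, 0], [0, 0, 0, 0, 0, 0]]
  ]
}}

```text
t: 17.58
tool_pos: [643.1, -273.4, 60.4]
ee_rot: [-0.001, 0.997, 0.073, -0.0]
ft_force: [-2.5, 4.0, 0.7]
gripper_width: 0.529
grip_force: 2.0
```

```bash
python3 place.py
```

```text
t 17.575 tcp [ 643.08 -273.36   60.45] gauge xyz 193.8505284330125 13.66257087516968 60.44910378215286 rv [-0.1  -0.06  0.04] w 49.77004686194393 f [-2.53  3.98  0.66] fgauge -4.308372771190354 -1.9192060650022953 gx [ 0.15 -0.99  0.  ] gy [0.99 0.15 0.  ]
```

Call:
{"op": "arm_command", "data": {
  "steps": [
    [[0.0003, -0.002, 0, 0, 0, 0], [0.0003, -0.002, 0, 0, 0, 0], [0, 0, 0, 0, 0, 0], [0, 0, 0, 0, 0, 0]]
  ]
}}

```text
t: 18.08
tool_pos: [643.5, -276.1, 61.3]
ee_rot: [-0.002, 0.997, 0.074, -0.001]
ft_force: [-3.9, 7.3, 6.8]
gripper_width: 0.535
grip_force: 4.5
```

```bash
python3 place.py
```

```text
t 18.075 tcp [ 643.55 -276.1    61.29] gauge xyz 196.62432579928367 13.719810475923795 61.289637794007135 rv [-0.21 -0.12  0.01] w 50.258876406236105 f [-3.89  7.3   6.75] fgauge -7.79256692037186 -2.7727522892237544 gx [ 0.15 -0.99  0.  ] gy [0.99 0.15 0.  ]
```

Call:
{"op": "arm_command", "data": {
  "steps": [
    [[0.0003, -0.002, 0, 0, 0, 0], [0.0003, -0.002, 0, 0, 0, 0], [0, 0, 0, 0, 0, 0], [0, 0, 0, 0, 0, 0]]
  ]
}}

```text
t: 18.58
tool_pos: [644.0, -279.1, 62.1]
ee_rot: [-0.003, 0.997, 0.074, -0.001]
ft_force: [-7.1, 10.9, 13.1]
gripper_width: 0.531
grip_force: 7.1
```

```bash
python3 place.py; python3 ov.py p4.png 187 13.5 12
```

```text
t 18.575 tcp [ 643.95 -279.07   62.14] gauge xyz 199.62176343734168 13.684515943859855 62.14229484259374 rv [-0.34 -0.19 -0.01] w 49.879359030418215 f [-7.11 10.89 13.09] fgauge -11.815436580631783 -5.433307664054607 gx [ 0.15 -0.99  0.  ] gy [0.99 0.15 0.  ]
```

View pics/p4.png

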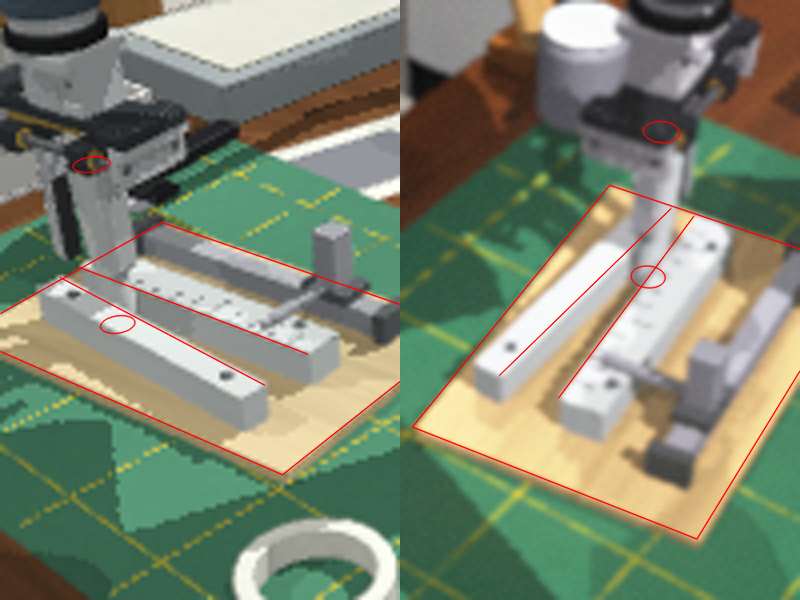

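The scene view shows the core leaning slightly forward at the top, so this push tips it. I'll back off, grip firmly to straighten it, and push with the moment held.

Call:
{"op": "arm_command", "data": {
  "steps": [
    [[-0.001, 0.007, 0, 0, 0, 0], [-0.0012, 0.0085, 0, 0, 0, 0], [0, 0, 0, 0, 0, 0]]
  ]
}}

```text
t: 19.05
tool_pos: [642.2, -266.2, 60.3]
ee_rot: [0.0, 0.997, 0.074, -0.0]
ft_force: [-0.4, 0.4, 0.8]
gripper_width: 0.533
grip_force: 0.0
```

Call:
{"op": "arm_command", "data": {
  "steps": [
    [[0, 0, 0, 0, 0, 0], [0, 0, 0, 0, 0, 0], [0, 0, 0, 0, 0, 0], [0, 0, 0, 0, 0, 0]]
  ],
  "jaw": 0,
  "force": 40
}}

```text
t: 19.55
tool_pos: [641.8, -263.4, 59.6]
ee_rot: [-0.003, 0.997, 0.073, -0.001]
ft_force: [-0.9, 6.9, 2.7]
gripper_width: 0.285
grip_force: 39.9
```

```bash
python3 place.py
```

```text
t 19.55 tcp [ 641.82 -263.42   59.65] gauge xyz 183.834849956565 13.87784649162033 59.646391224560176 rv [-0.39 -0.13  0.06] w 26.758771259738605 f [-0.9   6.92  2.74] fgauge -6.973916530297123 0.12448025200607869 gx [ 0.15 -0.99  0.  ] gy [0.99 0.15 0.  ]
```

Call:
{"op": "arm_command", "data": {
  "steps": [
    [[0.0003, -0.002, 0.0005, -0.5, -0.2, 0], [0.0003, -0.002, 0.0005, -0.4, -0.1, 0], [0, 0, 0, 0, 0, 0], [0, 0, 0, 0, 0, 0]]
  ]
}}

```text
t: 20.05
tool_pos: [641.8, -263.4, 59.6]
ee_rot: [0.001, 0.997, 0.073, -0.0]
ft_force: [-0.7, 15.0, 4.2]
gripper_width: 0.283
grip_force: 40.0
```

```bash
python3 place.py
```

```text
t 20.05 tcp [ 641.76 -263.4    59.61] gauge xyz 183.80526059217104 13.8156987963634 59.6067370430436 rv [0.07 0.   0.06] w 26.61312598371131 f [-0.65 14.99  4.23] fgauge -14.919390393931085 1.5597207086165057 gx [ 0.15 -0.99  0.  ] gy [0.99 0.15 0.  ]
```

Call:
{"op": "arm_command", "data": {
  "steps": [
    [[0.0003, -0.002, 0.001, 0, 0, 0], [0.0003, -0.002, 0.001, 0, 0, 0], [0, 0, 0, 0, 0, 0], [0, 0, 0, 0, 0, 0]]
  ]
}}

```text
t: 20.55
tool_pos: [641.7, -263.8, 59.6]
ee_rot: [-0.003, 0.997, 0.073, -0.001]
ft_force: [1.3, 23.4, 2.5]
gripper_width: 0.282
grip_force: 40.0
```

```bash
python3 place.py
```

```text
t 20.55 tcp [ 641.69 -263.78   59.63] gauge xyz 184.16514840197564 13.697669308205644 59.62636805198185 rv [-0.32 -0.13  0.07] w 26.49655579275824 f [ 1.34 23.4   2.54] fgauge -22.94494902727677 4.77123804635384 gx [ 0.15 -0.99  0.  ] gy [0.99 0.15 0.  ]
```

It's firmly wedged: 23 N moves it no further. Releasing straight up.

Call:
{"op": "arm_command", "data": {
  "steps": [
    [[0, 0, 0, 0, 0, 0], [0, 0, 0, 0, 0, 0], [-0.0009, 0.006, 0, 0.9, 0.3, 0], [0, 0, 0, 0, 0, 0], [0, 0, 0.01, 0, 0, 0], [0, 0, 0.04, 0, 0, 0], [0, 0, 0.05, 0, 0, 0], [0, 0, 0.05, 0, 0, 0], [0, 0, 0.05, 0, 0, 0], [0, 0, 0.03, 0, 0, 0], [0, 0, 0, 0, 0, 0], [0, 0, 0, 0, 0, 0]]
  ],
  "jaw": 0.06
}}

```text
t: 22.05
tool_pos: [641.9, -268.2, 291.7]
ee_rot: [-0.001, 0.997, 0.073, -0.001]
ft_force: [0.3, -0.1, -1.1]
gripper_width: 0.637
grip_force: 0.0
```

```bash
python3 place.py
python3 - <<'E'
from h import *
import pickle
c=cam("wrist"); im=vision.read_camera("wrist"); np.save("g2.npy",im); pickle.dump(c,open("g2.pkl","wb"))
for q in("gauge","slot_wide","slot_narrow","cursor_tip","cursor_grip","core_thin_mid"):
    for x in spotter.place_of("wrist",q)[:1]: print(q,x["centre"],x["p"])
m=spotter.silhouettes("wrist","core_thin"); print([(x["extent"],x["p"]) for x in m[:2]])
save("g2.png",cv2.resize(im[60:260,130:400],None,fx=2.9,fy=2.9,interpolation=cv2.INTER_CUBIC))
E
```

```text
t 22.05 tcp [ 641.88 -268.23  291.69] gauge xyz 188.5990619332371 13.226003124803562 291.6920884708678 rv [-0.09 -0.14  0.05] w 59.90874714297241 f [ 0.29 -0.07 -1.11] fgauge 0.11350715727075925 0.2743223047099658 gx [ 0.15 -0.99  0.  ] gy [0.99 0.15 0.  ]
gauge [153.3, 171.2] 0.91
slot_wide [149.4, 153.3] 0.98
slot_narrow [288.5, 164.8] 0.64
cursor_tip [172.3, 178.0] 0.96
cursor_grip [171.0, 232.9] 0.91
core_thin_mid [257.1, 172.7] 0.83
[([259.0, 177.6, 23.8, 34.9], 0.82)]
```

View pics/g2.png

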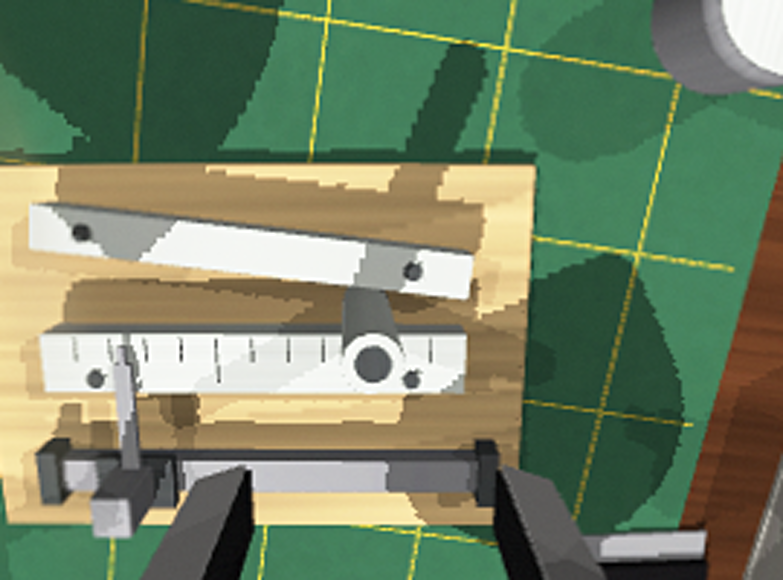

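The picture shows the core standing in the slot, top centre at crop (373,361), i.e. pixel (258.6,184.5). The pointer tip is at pixel (172.8,176.6) and the tab's top at (168.6,238.3). Refitting the gauge from both wrist views.

Run:
```python
from h import *
import pickle
from scipy.optimize import least_squares
np.set_printoptions(precision=2,suppress=True)
c1,c2=[pickle.load(open(f,"rb")) for f in("g1.pkl","g2.pkl")]
G1=np.array([[-50,92,12],[280,92,12],[-50,-133,12],[0,0,42],[0,-34,42],[240,-34,42],[240,20,42]],float)
p1=np.array([[179,87],[373,114],[172.5,213.5],[201,148],[199.3,168.7],[341,186.5],[348,155]])
G2=np.array([[0,0,42],[240,0,42],[0,-34,42],[240,-34,42],[0,48,42],[240,20,42],[280,92,12],[280,-133,12]],float)
p2=np.array([[144.5,174.8],[291,175.2],[144.5,194.8],[290.7,195.5],[139.7,145.9],[292,163],[314.8,117.2],[310.7,241]])
w=lambda p,P:np.asarray(P,float)@R.from_euler("z",p[2]).as_matrix().T+[p[0],p[1],0]
for nm,S in(("g1",[(c1,G1,p1)]),("g2",[(c2,G2,p2)]),("both",[(c1,G1,p1),(c2,G2,p2)])):
    fun=lambda p:np.concatenate([(proj("wrist",w(p,G),c)-q).ravel() for c,G,q in S])
    f=least_squares(fun,[601,-83,-1.42],loss="soft_l1",x_scale=[1,1,.01]); print(nm,f.x,np.degrees(f.x[2])+90,np.abs(f.fun).mean())
    Ri=R.from_euler("z",-f.x[2]).as_matrix()
    for k,q,z in(("core top",(258.6,184.5),152),("core mid net",(257.1,172.7),82),("tip",(172.8,176.6),46.5),("tip net",(172.3,178),46.5),("tab top",(168.6,238.3),90),("grip net",(171,232.9),72)):
        P=onz("wrist",q,z,c2); print("  ",k,"world",P,"gauge",Ri@(P-[f.x[0],f.x[1],0]))
print(fun(f.x).reshape(-1,2))
```

```text
g1 [600.69 -83.95  -1.42] 8.518825067987649 0.2725044612811262
   core top world [ 641.34 -266.65  152.  ] gauge [186.71  13.13 152.  ]
   core mid net world [ 640.28 -264.43   82.  ] gauge [184.36  12.42  82.  ]
   tip world [ 606.35 -131.72   46.5 ] gauge [48.08 -1.48 46.5 ]
   tip net world [ 603.91 -131.05   46.5 ] gauge [47.06 -3.79 46.5 ]
   tab top world [ 519.05 -143.26   90.  ] gauge [ 46.57 -89.53  90.  ]
   grip net world [ 519.55 -141.39   72.  ] gauge [ 44.79 -88.75  72.  ]
g2 [600.48 -83.09  -1.42] 8.380877871210743 0.589196269941171
   core top world [ 641.34 -266.65  152.  ] gauge [187.55  13.66 152.  ]
   core mid net world [ 640.28 -264.43   82.  ] gauge [185.21  12.94  82.  ]
   tip world [ 606.35 -131.72   46.5 ] gauge [48.97 -1.28 46.5 ]
   tip net world [ 603.91 -131.05   46.5 ] gauge [47.94 -3.6  46.5 ]
   tab top world [ 519.05 -143.26   90.  ] gauge [ 47.66 -89.33  90.  ]
   grip net world [ 519.55 -141.39   72.  ] gauge [ 45.89 -88.57  72.  ]
both [600.54 -83.55  -1.42] 8.455664426240872 0.46821445698608055
   core top world [ 641.34 -266.65  152.  ] gauge [187.11  13.43 152.  ]
   core mid net world [ 640.28 -264.43   82.  ] gauge [184.76  12.71  82.  ]
   tip world [ 606.35 -131.72   46.5 ] gauge [48.5  -1.33 46.5 ]
   tip net world [ 603.91 -131.05   46.5 ] gauge [47.48 -3.65 46.5 ]
   tab top world [ 519.05 -143.26   90.  ] gauge [ 47.08 -89.38  90.  ]
   grip net world [ 519.55 -141.39   72.  ] gauge [ 45.31 -88.61  72.  ]
[[-0.45 -0.28]
 [ 0.64 -0.  ]
 [-0.1   0.16]
 [-0.23  0.27]
 [-0.02 -0.12]
 [-0.71  0.21]
 [-0.79  0.37]
 [-0.32  0.43]
 [ 0.41 -0.12]
 [ 2.11  0.33]
 [ 0.02 -0.36]
 [ 0.96 -0.23]
 [-0.18 -0.14]
 [ 0.75 -1.11]
 [-2.18  0.04]]
```

Call:
{"op": "arm_command", "data": {
  "steps": [
    [[-0.03, 0.031, 0, 0, 0, 0], [-0.041, 0.042, 0, 0, 0, 0], [-0.041, 0.042, -0.02, 0, 0, 0], [-0.0106, 0.011, -0.05, 0, 0, 0], [0, 0, -0.06, 0, 0, 0], [0, 0, -0.05, 0, 0, 0], [0, 0, -0.035, 0, 0, 0], [0, 0, -0.019, 0, 0, 0], [0, 0, 0, 0, 0, 0], [0, 0, 0, 0, 0, 0]]
  ]
}}

```text
t: 23.7
tool_pos: [521.2, -143.1, 61.1]
ee_rot: [0.001, 0.997, 0.073, 0.001]
ft_force: [0.9, -0.2, -0.1]
gripper_width: 0.642
grip_force: 0.0
```

Call:
{"op": "arm_command", "data": {
  "steps": [
    [[0, 0, 0, 0, 0, 0], [0, 0, 0, 0, 0, 0], [0, 0, 0, 0, 0, 0], [0, 0, 0, 0, 0, 0], [0, 0, 0, 0, 0, 0]]
  ],
  "jaw": 0,
  "force": 15
}}

```text
t: 24.32
tool_pos: [520.0, -142.6, 59.5]
ee_rot: [-0.0, 0.997, 0.073, -0.0]
ft_force: [-0.3, -1.3, 1.7]
gripper_width: 0.236
grip_force: 15.0
```

```bash
python3 place.py "(185.5,-89.5,58)"
```

```text
t 24.325 tcp [ 519.97 -142.58   59.47] gauge xyz 46.3768937495398 -88.86989805019255 59.46992061129547 rv [-0.01 -0.02  0.04] w 22.196249881343174 f [-0.31 -1.33  1.7 ] fgauge 1.2660884435638213 -0.49952176442278035 gx [ 0.15 -0.99  0.  ] gy [0.99 0.15 0.  ]
delta [  19.84 -137.7    -1.47]
```

Tab pinched (22.2 mm). Sliding along gauge x.

Call:
{"op": "arm_command", "data": {
  "steps": [
    [[0.0011, -0.0074, 0, 0, 0, 0], [0.0022, -0.0148, 0, 0, 0, 0], [0.0022, -0.0148, 0, 0, 0, 0], [0.0022, -0.0148, 0, 0, 0, 0], [0.0022, -0.0148, 0, 0, 0, 0], [0.0022, -0.0148, 0, 0, 0, 0], [0.0022, -0.0148, 0, 0, 0, 0], [0.0022, -0.0148, 0, 0, 0, 0], [0.0022, -0.0148, 0, 0, 0, 0], [0.0017, -0.0113, 0, 0, 0, 0], [0, 0, 0, 0, 0, 0], [0, 0, 0, 0, 0, 0]]
  ]
}}

```text
t: 25.82
tool_pos: [540.1, -280.3, 59.5]
ee_rot: [0.0, 0.997, 0.073, -0.0]
ft_force: [-3.1, -3.1, 3.4]
gripper_width: 0.232
grip_force: 15.0
```

```bash
python3 place.py
```

```text
t 25.825 tcp [ 540.15 -280.25   59.48] gauge xyz 185.52206496886518 -89.16652727602292 59.48146531178678 rv [ 0.04 -0.04  0.04] w 21.81742731474049 f [-3.08 -3.07  3.43] fgauge 2.582324902695291 -3.5018657546726892 gx [ 0.15 -0.99  0.  ] gy [0.99 0.15 0.  ]
```

Call:
{"op": "arm_command", "data": {
  "steps": [
    [[0, 0, 0, 0, 0, 0], [0, 0, 0, 0, 0, 0], [0, 0, 0.01, 0, 0, 0], [0, 0, 0.03, 0, 0, 0], [0, 0, 0.05, 0, 0, 0], [0, 0, 0.05, 0, 0, 0], [0, 0, 0.03, 0, 0, 0], [0, 0, 0, 0, 0, 0], [0, 0, 0, 0, 0, 0]]
  ],
  "jaw": 0.06
}}

```text
t: 26.95
tool_pos: [539.7, -278.9, 227.7]
ee_rot: [-0.001, 0.997, 0.073, -0.001]
ft_force: [-0.5, 0.1, -0.5]
gripper_width: 0.638
grip_force: 0.0
```

```bash
python3 place.py
python3 - <<'E'
from h import *
import pickle
np.set_printoptions(precision=2,suppress=True)
c=cam("wrist"); im=vision.read_camera("wrist"); np.save("g3.npy",im); pickle.dump(c,open("g3.pkl","wb"))
th=np.radians(-81.54); Ri=R.from_euler("z",-th).as_matrix()
print("cam gauge",Ri@(ray("wrist",(256,192),c)[0]-[601.05,-83.63,0]))
for q,z in(("cursor_tip",46.5),("cursor_grip",72),("core_thin_mid",82),("gauge",0)):
    for x in spotter.place_of("wrist",q)[:1]: print(q,x["centre"],x["p"],Ri@(onz("wrist",x["centre"],z,c)-[601.05,-83.63,0]))
S=5; x0,y0=proj("wrist",R.from_euler("z",th).apply([[185,-10,80]])+[601.05,-83.63,0],c)[0].astype(int)-[75,60]
big=cv2.resize(im[y0:y0+120,x0:x0+150],None,fx=S,fy=S,interpolation=cv2.INTER_CUBIC); print(x0,y0)
save("g3.png",big)
E
```

```text
t 26.95 tcp [ 539.68 -278.93  227.74] gauge xyz 184.15025877671337 -89.43617603515963 227.73595212924445 rv [-0.11 -0.13  0.03] w 59.97392166347055 f [-0.52  0.12 -0.49] fgauge -0.18982128653805388 -0.49425472241489604 gx [ 0.15 -0.99  0.  ] gy [0.99 0.15 0.  ]
cam gauge [183.24  -5.12 406.77]
cursor_tip [257.7, 112.8] 0.55 [181.21  -5.84  46.5 ]
cursor_grip [258.4, 182.4] 0.78 [182.13 -91.18  72.  ]
core_thin_mid [257.9, 94.2] 0.67 [181.66  14.61  82.  ]
185 56
```

View pics/g3.png

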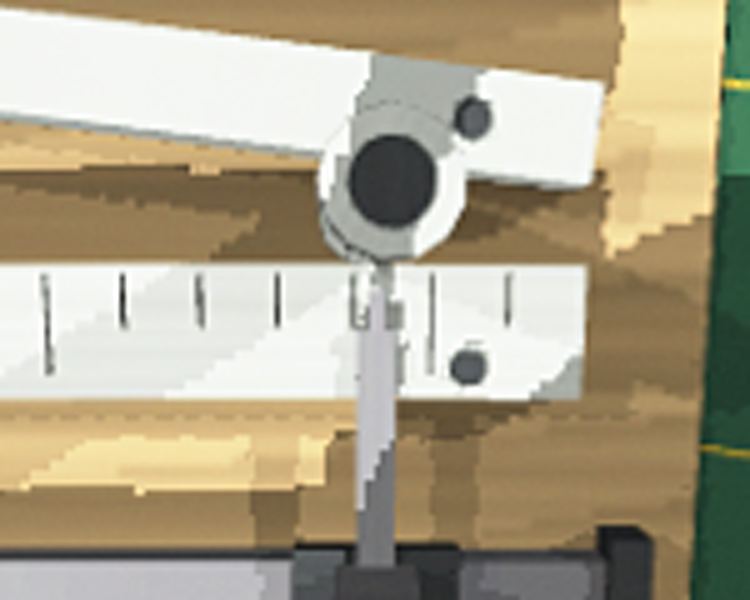

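The picture shows the pointer tip at crop (379,275) between ticks, where the fence scale reads about 186.7 mm. The core's top is centred at crop (392,180), with some of its side showing at lower left, so it leans slightly. I'll compute both in one frame.

Run:
```python
from h import *
import pickle
np.set_printoptions(precision=2,suppress=True)
c=pickle.load(open("g3.pkl","rb")); th=np.radians(-81.54); Rz=R.from_euler("z",th); O=[601.05,-83.63,0]
g=lambda px,z:Rz.inv().apply(onz("wrist",px,z,c)-O)
P=lambda col,row:(185+(col+.5)/5-.5,56+(row+.5)/5-.5)
print("top",g(P(392,180),152),"tip",g(P(380,268),46.5),"tick180",g(P(353,300),42),"tick200",g(P(431,300),42))
print("top rim l/r/b/t",g(P(318,180),152),g(P(466,180),152),g(P(392,258),152))
im=np.load("g3.npy"); o=cv2.resize(im[56:176,185:335],None,fx=5,fy=5,interpolation=cv2.INTER_CUBIC)
# vertical core with axis at (x,13.5): where would foot-ring at fence-top level (z=42) fall
for x in(183,185,187):
    q=proj("wrist",Rz.apply([[x,13.5,42],[x-13.5,13.5,42],[x,0,42],[x,13.5,152],[x-13.5,13.5,152]])+O,c); print(x,((q-[185,56]+.5)*5-.5).round(0).tolist())
```

```text
top [186.53  12.55 152.  ] tip [184.91  -1.41  46.5 ] tick180 [177.93  -9.36  42.  ] tick200 [198.19  -9.36  42.  ]
top rim l/r/b/t [173.4   12.57 152.  ] [199.66  12.56 152.  ] [186.58  -0.76 152.  ]
183 [[373.0, 208.0], [320.0, 208.0], [373.0, 263.0], [372.0, 174.0], [296.0, 175.0]]
185 [[380.0, 208.0], [327.0, 208.0], [380.0, 263.0], [383.0, 174.0], [307.0, 174.0]]
187 [[388.0, 208.0], [335.0, 208.0], [388.0, 263.0], [395.0, 174.0], [319.0, 174.0]]
```

In the same frame the pointer is at 184.9 mm and the core's middle at about 185 mm. The core stands wedged and the arm is clear, so I'm handing in.

```bash
python3 -c "
from station import ticket
print(ticket.finish_job())"
```

```text
the job is handed in; nothing more can be done
None
```

The job is handed in at about 27 s of the 61 s. The thin core stands wedged in the slot, though the last picture suggests it leans about 1°. The cursor pointer is level with its middle to within about 1 mm by my measurement, and I never touched the thick core in its cradle.

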